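# Close the back of a picture frame and hold it

### The arm

A 6-joint arm with a two-finger parallel gripper is mounted at the origin on the work surface. World frame = base frame: x ahead of the robot, y to its left, z up, the work surface at z = 0. Lengths are in m, angles in rad, forces in N, time in s.
With the tool pointing down it reaches from about 0.275 to 1 m from the base axis. Payload 8.4 kg.
Tool frame: the origin (TCP) lies on the centre line of the jaws, within the pads' length; the fingertips stand 17 mm ahead of it and the grasp point (between the pads) lies 2 mm behind it (bot.tcp_to_tips is the z of the fingertips in the tool frame, in m); z points along the fingers, y is the line along which they close (so a half turn about z gives the same grasp; the last joint's range is limited). The gripper opens to 85 mm and grips with 20 to 120 N. Pads are 22 mm wide; open, the fingers measure 114 mm over their backs; the gripper's body (76 mm by 85 mm) begins 54 mm behind the grasp point. The pads swing forward as they close: fully open they stand 13 mm farther back than shut.
Start: joints at [1.314, 0.353, 1.633, -0, 1.155, -0.002], TCP at [0.158, 0.605, 0.22] pointing down, gripper open.
Joint ranges: [-2.63, 2.63], [-0.92, 2.1], [0.06, 2.66], [-1.3, 4.44], [0, 2.69], [-3.02, 3.02]. Speed limits (rad/s): [2.22, 2.22, 2.79, 3.14, 3.14, 3.14].

### API

Orientations are given as a unit quaternion [x, y, z, w].
In Python, from workcell import bot, hand, kinematics, get_obs, vision, hand_in gives the robot as it stands. The module is installed in compiled form; this text tells all that it offers. Calls block until the motion is done:
- bot.reach(position, orientation): joint-space move of the TCP to a pose.
- bot.servo_line(position, ori=None, velocity=0.15): straight line of the TCP; ori=None keeps the orientation; velocity is the mean speed in m/s.
- bot.goto_joints(angles): joint-space move.
- hand.move_gripper(opening, strength=None): finger opening in m; strength is the grip in N (None keeps the last); returns when the fingers have stopped.
- bot.dwell(seconds).
- kinematics.solve_ik(position, orientation): joint angles nearest the present ones, or None.
- get_obs(): the state.
- vision.read_camera(name): name is "side" or "top" or "wrist"; returns a dict with "frame" (400x640x3 uint8, red, green, blue), "intrinsics" (3x3 intrinsics, pixels), "view" (4x4, takes a point from world to camera coordinates). Camera axes: x right, y down, z forward; pixel columns grow to the right and rows downward; lengths in m; the calibration is good to about 2 mm. A picture is of the moment at which its call begins. There is no depth.
A pose or a line that the arm cannot do raises bot.IKError and nothing moves.
- hand_in(): hands the job in; it is judged then, once.
The state is a dict: "time_s": time; "joint_pos": joint angles; "joint_vel": joint speeds; "joint_efforts": joint torques, N m; "position": TCP position; "orientation": TCP orientation; "wrist_force": force on the tool from outside, world axes, zero at the start; "ft_torque": the same for the moment, N m; "gripper_width": finger opening in m; "grip_force": force on a finger pad.
Only numpy, scipy, OpenCV 4.12 (cv2) and the standard library are available. Lean on these libraries where they do the work, as an engineer would, in place of code of your own. Each camera call takes 0.05 s, during which the arm holds its last target. There are 200 camera calls.

### The job

A painting lies face down in its frame on the studio table: lower the plywood backing panel flat into the frame's pocket by its batten (do not drop it), then turn the steel turn-button on the wide rail clockwise until its slot lines up with the index notches and its tongue covers the panel's edge. Then press the panel steadily down against the frame with the gripper, with about 10 to 20 N, and finish while still holding it pressed so. Leave the other things on the table where they are.

Things in the scene. Friction and masses are not known exactly. Their poses are not given: they have to be found in the camera images.
- frame: Wooden picture frame face down, fixed to the table, 201 x 217 x 22 mm high, on the robot's left or right, turned up to 0.35 rad. Origin: at table height under its pocket's centre; z up. The rail on its -x side (nearest the robot) is 50 mm wide and carries the steel turn-button; the others are 26 mm. A black index notch on that rail and one on the far rail lie on the frame's x axis.
- pocket (a point): Centre of the frame's pocket, 10 mm above the table, level with its ledge; axes as the frame. The pocket is 125 mm (x) by 165 mm (y), its flat ledge 12 mm wide all round lies 12 mm below the rail tops; the rails' inner top edges are bevelled as a lead-in (5 mm wide, 6.5 mm deep).
- panel: Plywood panel, 120 (x) by 160 (y) by 10 mm, 0.13 to 0.25 kg, flat on the table across from the frame, turned up to 0.6 rad. Origin: centre of its underside; z up. Its grip, a wooden batten 20 (x) by 70 (y) by 28 mm tall, stands mid-top, top 38 mm above the underside. Fits the pocket with 2.5 mm to spare each side, a half turn being the same; seated, its top is 2 mm below the rails.
- fastener_grip (a point): On the turn-button's upright axis at the top of its wing, 52 mm above the table, 87.5 mm from the frame's origin along frame -x. The wing (the grip) is 36 mm long, 12 wide, 24 tall, over a flat tongue with its top 28 mm above the table. Wing, black slot along its top and tongue all lie along this point's y axis; the tongue reaches 38 mm from the axis towards +y.
- fastener (a joint): Turn-button angle, rad, growing clockwise from above. 0: slot and tongue along the rail, to frame +y; starts 0.1 to 0.5, clear of the pocket. 1.571: slot in line with the index notches, tongue reaching 10 mm over the panel's edge and about 2.5 mm above it. No stop there: it turns on to 2.0. Friction (0.06 N m) keeps it where it is left.
- jar: small screw-top paint jar, 48 mm across, 62 mm tall, standing just beyond the panel; origin under its centre. A bystander.
- tape: roll of paper tape lying flat, 60 mm across, 24 mm tall, just beyond the frame; origin under its centre. A bystander.
- brush: paint brush 190 mm long lying on the table between panel and frame, roughly along x. A bystander.
- mug: white mug 80 mm across, 95 mm tall, standing at the back, between panel and frame. A bystander.
- tube: fat metal paint tube 120 mm long, 20 mm thick, lying at the right of the table. A bystander.
- scraper: spatula 200 mm long lying at the left of the table. A bystander.
There are look-alikes about, which are no part of the job. What is shaped like the panel but orange or purple is not meant.

How it is judged:
By the outcome, as a careful person would: the job done as asked, in the order asked, and still so for the second after the job is handed in, while the arm keeps its last pose, push and grip.
It also fails if it takes over 69 s, if anything falls off the work surface, if the arm or the gripper's body presses on something with over 40 N, if the wrist force passes 120 N, or if a joint passes its speed limit or range.

## Working session

There is one attempt and no reset: what is moved stays moved. The work goes in short steps, each a Python script; the robot and the scene stay as the last script left them, time stands still between calls to the robot, and variables do not carry over. Pictures are saved under pics/ and viewed, at most 10 in all, crops included, and the job is handed in when it is done.

```bash
mkdir -p pics; python3 - <<'E'
from workcell import *
import cv2,numpy as np
for n in("top","side"):
    c=vision.read_camera(n); cv2.imwrite(f"pics/{n}0.png",cv2.cvtColor(c["frame"],cv2.COLOR_RGB2BGR))
    print(n,c["intrinsics"].round(1).tolist(),np.round(c["view"],3).tolist())
o=get_obs();print(o["time_s"],o["orientation"],o["gripper_width"],bot.tcp_to_tips)
E
```

```text
top [[361.3, 0.0, 318.6], [0.0, 361.3, 201.9], [0.0, 0.0, 1.0]] [[0.03, -1.0, 0.002, 0.021], [-0.992, -0.03, -0.122, 0.528], [0.122, 0.002, -0.993, 1.125], [0.0, 0.0, 0.0, 1.0]]
side [[421.7, 0.0, 316.2], [0.0, 421.7, 206.6], [0.0, 0.0, 1.0]] [[0.699, -0.715, -0.001, -0.349], [-0.533, -0.52, -0.667, 0.36], [0.476, 0.468, -0.745, 1.15], [0.0, 0.0, 0.0, 1.0]]
0.1 [ 1.27075990e-01  9.91892798e-01 -6.03359100e-04 -8.07799414e-05] 0.08527047853300163 0.017
```

View pics/top0.png

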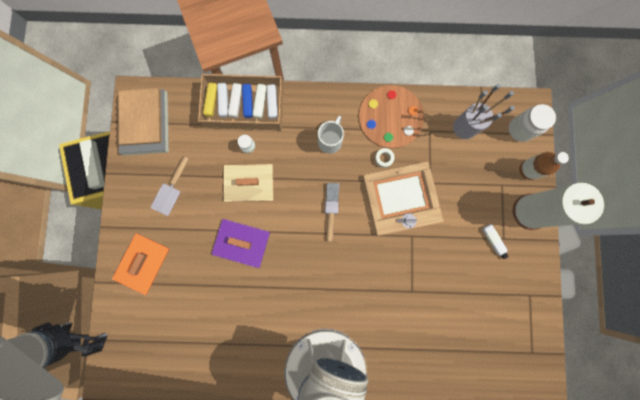

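The top view shows the yellow panel at (248,183), frame at (403,198) with its turn-button at (406,220), and the purple and orange panels as decoys. I'll look at the panel and frame from nearer.

```bash
cat >h.py <<'E'
from workcell import *
import cv2,numpy as np
from scipy.spatial.transform import Rotation as R
def p2w(c,uv,z):
    K,V=c["intrinsics"],np.array(c["view"]); d=V[:3,:3].T@np.linalg.solve(K,[*uv,1]); o=-V[:3,:3].T@V[:3,3]
    return o+d*(z-o[2])/d[2]
def w2p(c,P):
    K,V=c["intrinsics"],np.array(c["view"]); q=K@(V[:3,:3]@np.array(P)+V[:3,3]); return q[:2]/q[2]
def down(a):  # tool down, tool y axis (closing line) at world angle a
    y=np.array([np.cos(a),np.sin(a),0]); z=np.array([0,0,-1.]); return R.from_matrix(np.c_[np.cross(y,z),y,z]).as_quat()
def shot(n,f):
    c=vision.read_camera(n); cv2.imwrite(f"pics/{f}.png",cv2.cvtColor(c["frame"],cv2.COLOR_RGB2BGR))
    np.savez(f"pics/{f}.npz",**c); return c
E
python3 - <<'E'
from h import *
c=shot("top","top1")
for n,uv,z in(("panel",(248,183),.01),("frame",(401,196),.01),("btn",(407,221),.04)): print(n,p2w(c,uv,z).round(3))
w=vision.read_camera("wrist"); V=np.array(w["view"]);o=get_obs()
Rt=R.from_quat(o["orientation"]).as_matrix(); cw=-V[:3,:3].T@V[:3,3]
print("cam in tool",(Rt.T@(cw-o["position"])).round(3),(Rt.T@V[:3,:3].T).round(3).tolist(),w["intrinsics"].round(0).tolist())
P=p2w(c,(248,183),.01)
for a in (0,np.pi):
  print(a,kinematics.solve_ik([P[0],P[1],.33],down(a)))
E
```

```text
panel [0.585 0.271 0.01 ]
frame [ 0.557 -0.232  0.01 ]
btn [ 0.474 -0.244  0.04 ]
cam in tool [ 0.067  0.001 -0.153] [[0.0, -0.964, -0.266], [1.0, 0.0, 0.001], [-0.001, -0.266, 0.964]] [[353.0, 0.0, 318.0], [0.0, 353.0, 199.0], [0.0, 0.0, 1.0]]
0 [ 4.31239175e-01  3.06104494e-01  1.45762666e+00 -4.44089210e-16
  1.37786150e+00  4.31239175e-01]
3.141592653589793 [ 4.31239175e-01  3.06104494e-01  1.45762666e+00 -4.44089210e-16
  1.37786150e+00 -2.71035348e+00]
```

```bash
python3 - <<'E'
from h import *
for f,P in(("wp",(.585,.211,.24)),("wf",(.54,-.292,.24))):
    bot.reach(list(P),down(0)); bot.dwell(.3); shot("wrist",f)
print(get_obs()["time_s"])
E
```

```text
4.825
```

View pics/wp.png

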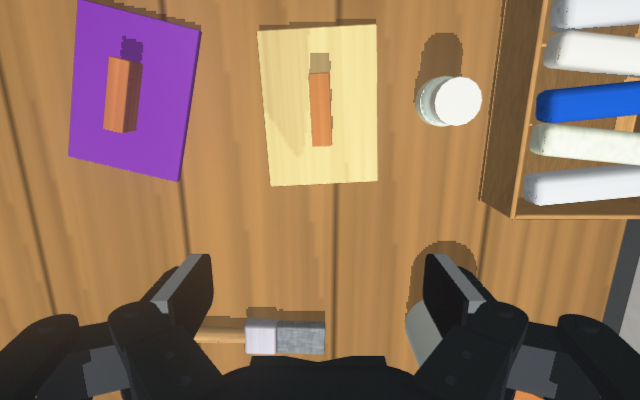

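View pics/wf.png

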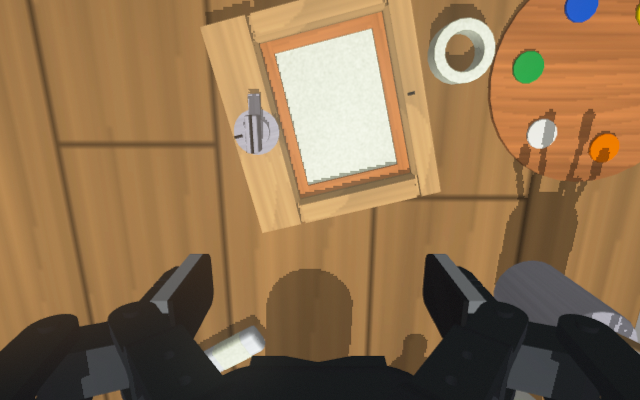

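The panel corners are near (258,29), (376,22), (377,181) and (271,186). The frame's corners are near (202,27), (263,232) and (440,192), its notches at (238,136) and (411,94), and the tongue points up to (254,90) from about (256,132). I'll fit both poses.

```bash
cat >>h.py <<'E'
from scipy.optimize import least_squares
def fitpose(c,pts,x0):
    """pts: list of (uv, model xyz)"""
    uv=np.array([p[0] for p in pts],float);M=np.array([p[1] for p in pts])
    def pr(q): return np.array([w2p(c,R.from_euler('z',q[2]).apply(m)+[q[0],q[1],0]) for m in M])-uv
    s=least_squares(lambda q:pr(q).ravel(),x0,loss='soft_l1'); return s.x,pr(s.x)
def sub(c,uv,w=4):
    g=cv2.cvtColor(c["frame"],cv2.COLOR_RGB2GRAY)
    return cv2.cornerSubPix(g,np.array(uv,np.float32).reshape(-1,1,2),(w,w),(-1,-1),(3,50,.01)).reshape(-1,2)
E
python3 - <<'E'
from h import *
c=dict(np.load("pics/wp.npz"))
# panel by colour
f=c["frame"].astype(int);hsv=cv2.cvtColor(c["frame"],cv2.COLOR_RGB2HSV)
print(f[160,340],hsv[160,340],hsv[100,240])
m=((f[...,0]>190)&(f[...,2]>110)).astype(np.uint8);m[:,:245]=0;m[:,395:]=0;m[200:]=0
cn=max(cv2.findContours(m,0,1)[0],key=cv2.contourArea)[:,0]
W=np.array([p2w(c,p,.01)[:2] for p in cn])*1000
r=cv2.minAreaRect(W.astype(np.float32));print("rect",r)
uv=sub(c,[(258,29),(376,22),(377,181),(271,186)]);print(uv.tolist())
M=[(-.06,.08,.01),(.06,.08,.01),(.06,-.08,.01),(-.06,-.08,.01)]
print(*fitpose(c,list(zip(uv,M)),[.585,.27,0]))
c=dict(np.load("pics/wf.npz"))
uv=sub(c,[(202,27),(263,232),(440,192)]);print(uv.tolist())
pts=list(zip(uv,[(-.1125,.1085,.022),(-.1125,-.1085,.022),(.0885,-.1085,.022)]))
q,res=fitpose(c,pts,[.55,-.23,.2]);print(q,res.round(1).tolist())
F=lambda p:w2p(c,R.from_euler('z',q[2]).apply(p)+[q[0],q[1],0])
print("notch far",F((.0755,0,.022)),"near",F((-.108,0,.022)),"btn",F((-.0875,0,.052)))
for b in(.1,.2,.3,.4,.5): print(b,"tongue tip",F((-.0875+.038*np.sin(b),.038*np.cos(b),.028)),"wing ends",F((-.0875+.018*np.sin(b),.018*np.cos(b),.052)),F((-.0875-.018*np.sin(b),-.018*np.cos(b),.052)))
g=c["frame"].copy()
for p in [(x,y,.022) for x in(-.1125,.0885) for y in(-.1085,.1085)]+[(x,y,.022) for x in(-.0675,.0675) for y in(-.0875,.0875)]+[(-.0875,0,.052)]:
    cv2.circle(g,tuple(F(p).round().astype(int)),1,(255,0,0),-1)
cv2.imwrite("pics/ov.png",cv2.resize(cv2.cvtColor(g[0:240,190:460],4),None,fx=2.4,fy=2.4,interpolation=2))
E
```

```text
[243 225 158] [ 24  89 243] [ 15 134 189]
rect ((587.8023681640625, 271.5547790527344), (119.23588562011719, 159.1129150390625), 3.0303452014923096)
[[257.5303039550781, 30.30474090576172], [375.4864196777344, 23.759130477905273], [377.08489990234375, 180.2642059326172], [270.7201232910156, 185.94496154785156]]
[0.58809443 0.27159137 0.052816  ] [[-1.57757175 -0.30898233]
 [ 1.30037097 -0.59625369]
 [ 0.78693492  0.8132476 ]
 [-0.68641913  0.60656055]]
[[205.84506225585938, 24.70744514465332], [261.73291015625, 232.4861297607422], [439.2660827636719, 192.54733276367188]]
[ 0.56495197 -0.23357718  0.21788386] [[-1.9, -0.3], [0.1, -0.4], [1.7, 2.0]]
notch far [414.71004234  95.60362865] near [239.30697044 135.23819167] btn [253.33959206 133.38253767]
0.1 tongue tip [251.26510929  92.67479558] wing ends [250.18695952 114.08759752] [256.40470816 152.14185419]
0.2 tongue tip [255.08240229  92.40725195] wing ends [252.09237002 113.95600567] [254.5519726  152.26638388]
0.3 tongue tip [258.92445825  92.5402766 ] wing ends [254.01049602 114.02129095] [252.68736309 152.20485367]
0.4 tongue tip [262.74959045  93.07230169] wing ends [255.92135004 114.28274251] [250.82873293 151.9578246 ]
0.5 tongue tip [266.51637003  93.99709657] wing ends [257.80503799 114.7375234 ] [248.99389368 151.5275583 ]
```

View pics/ov.png

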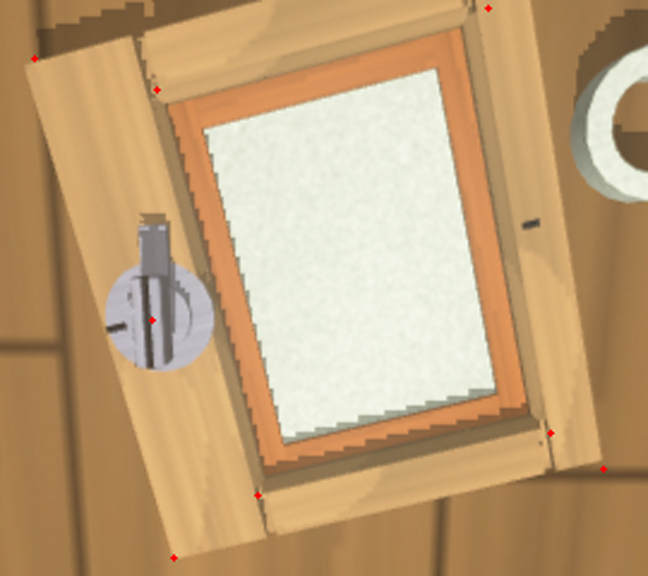

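The overlay puts the first corner estimates about 2 px off. The true corners (in crop) are (25,66), (173,557), (603,461), and the notches are at (116,328) and (531,224). The tongue tip is at (153,218). Refitting with these, and doing the same for the panel.

```bash
python3 - <<'E'
from h import *
c=dict(np.load("pics/wf.npz"))
z=lambda *p:np.array(p)/2.4+[190,0]
uv=np.array([z(25,66),z(173,557),z(603,461),z(116,328),z(531,224)])
def res(q):
    M=[(-.1125,.1085,.022),(-.1125,-.1085,.022),(.0885,-.1085,.022),(q[3],0,.022),(q[4],0,.022)]
    return (np.array([w2p(c,R.from_euler('z',q[2]).apply(m)+[q[0],q[1],0]) for m in M])-uv).ravel()
s=least_squares(res,[.56,-.23,.24,-.105,.075],x_scale=.01);q=s.x;print(q.round(4),s.fun.reshape(-1,2).round(1).tolist())
F=lambda p:w2p(c,R.from_euler('z',q[2]).apply(p)+[q[0],q[1],0])
for b in(.1,.2,.3,.4): print(b,F((-.0875+.038*np.sin(b),.038*np.cos(b),.028)))
g=c["frame"].copy();g=cv2.resize(cv2.cvtColor(g[0:240,190:460],4),None,fx=2.4,fy=2.4,interpolation=2)
for L in([(x,y,.022) for x,y in((-.1125,-.1085),(-.1125,.1085),(.0885,.1085),(.0885,-.1085))],[(x,y,.010) for x,y in((-.0505,-.0705),(-.0505,.0705),(.0505,.0705),(.0505,-.0705))],[(x,y,.022) for x,y in((-.0675,-.0875),(-.0675,.0875),(.0675,.0875),(.0675,-.0875))]):
    cv2.polylines(g,[np.array([((F(p)-[190,0])*2.4).round() for p in L],np.int32)],True,(0,0,255),1)
p=tuple(((F((-.0875,0,.052))-[190,0])*2.4).round().astype(int));cv2.circle(g,p,2,(0,0,255),-1)
c=dict(np.load("pics/wp.npz"));h=cv2.resize(cv2.cvtColor(c["frame"][10:200,245:390],4),None,fx=1.5,fy=1.5)
Q=[.5879,.2716,.0529]
G=lambda p:w2p(c,R.from_euler('z',Q[2]).apply(p)+[Q[0],Q[1],0])
for Lz,a,b in((.01,.06,.08),(.038,.01,.035)):
    cv2.polylines(h,[np.array([((G((x,y,Lz))-[245,10])*1.5).round() for x,y in((-a,-b),(-a,b),(a,b),(a,-b))],np.int32)],True,(0,0,255),1)
o=np.zeros((576,800,3),np.uint8);o[:,:648]=g;o[:,650:]=0;hh=h[:,:]; 
o=np.hstack([g[:, :580],np.zeros((576,220,3),np.uint8)]);o[:285,582:582+217]=h[:285,:217]
cv2.imwrite("pics/ov2.png",o)
E
```

```text
[ 0.5629 -0.2329  0.2389 -0.1075  0.0743] [[-0.2, -0.7], [0.4, 0.9], [-0.3, -0.2], [-0.0, -0.1], [0.1, 0.2]]
0.1 [248.85552856  93.93280208]
0.2 [252.65880379  93.58185009]
0.3 [256.49602336  93.63053889]
0.4 [260.3255534   94.07828804]
```

View pics/ov2.png

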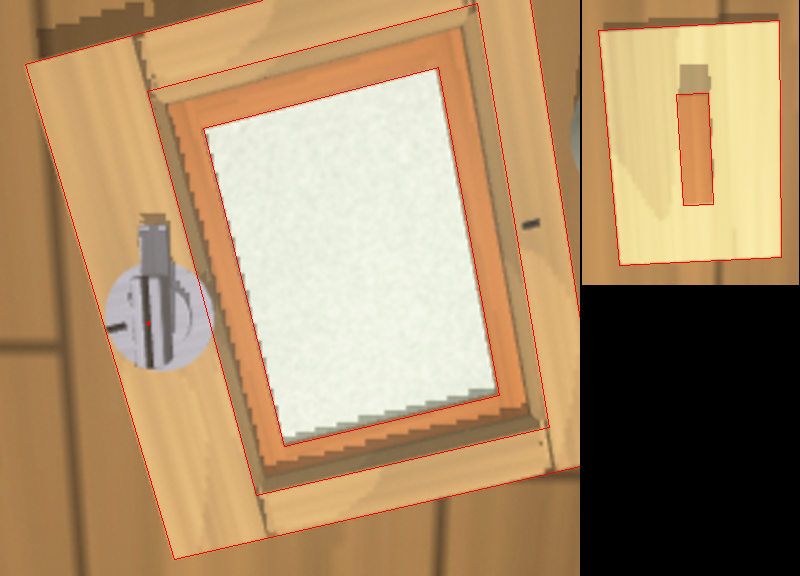

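Both overlays match to about 1 px. The panel is at (0.588, 0.272, 0.053 rad), the frame at (0.563, -0.233, 0.239 rad), and the button is at about 0.23 rad. Next is grasping the batten.

```bash
cat >>h.py <<'E'
Q=(.5879,.2716,.0529);FR=(.5629,-.2329,.2389)
def fp(x,y,z): return list(R.from_euler('z',FR[2]).apply([x,y,z])+[FR[0],FR[1],0])
def st(*a):
    o=get_obs();print(*a,"t",round(o["time_s"],2),"p",np.round(o["position"],4),"F",np.round(o["wrist_force"],1),"T",np.round(o["ft_torque"],2),"w",round(o["gripper_width"],4),"g",np.round(o["grip_force"],1));return o
E
python3 - <<'E'
from h import *
bot.reach([Q[0],Q[1],.12],down(Q[2])); hand.move_gripper(.05)
bot.servo_line([Q[0],Q[1],.0315],velocity=.08);st("pre")
hand.move_gripper(.01,60);st("grip")
bot.servo_line([Q[0],Q[1],.2],velocity=.12);st("up")
bot.reach(fp(0,0,.16),down(FR[2]));bot.dwell(.3);st("over");shot("wrist","hold");shot("side","hs")
E
```

```text
pre t 8.6 p [0.5883 0.2718 0.0321] F [-0.6  0.9  0.1] T [-0.02  0.02  0.  ] w 0.0502 g 0.0
grip t 9.07 p [0.5879 0.2716 0.0316] F [-0.2 -0.2 -0.5] T [-0.   -0.01 -0.01] w 0.01 g 0.0
up t 10.62 p [0.5875 0.2714 0.1991] F [-0.5 -0.3 -0.9] T [ 0.01 -0.02 -0.02] w 0.0102 g 0.0
over t 12.77 p [ 0.5631 -0.2324  0.16  ] F [-0.6  0.5 -0.7] T [-0.    0.   -0.07] w 0.01 g 0.0
```

View pics/hold.png

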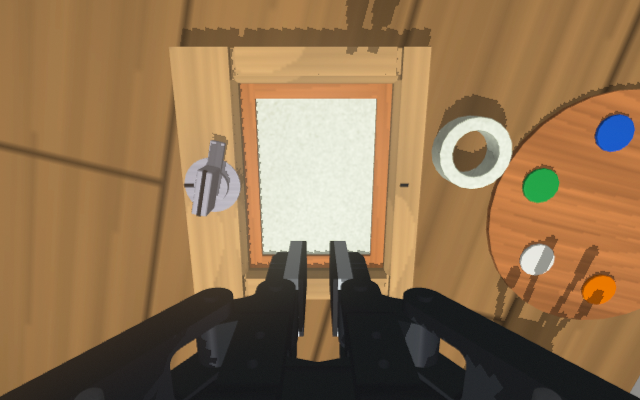

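The gripper closed on nothing (width 10 mm, no force), and the image shows empty jaws over the still-empty frame. I need to see what happened at the panel.

```bash
python3 - <<'E'
from h import *
hand.move_gripper(.05)
bot.reach([Q[0],Q[1],.16],down(Q[2]));bot.dwell(.2);c=shot("wrist","re");s=shot("side","res");st()
a=c["frame"][:,120:520];u,v=w2p(s,[Q[0],Q[1],.05]).astype(int);print(u,v)
b=s["frame"][max(0,v-100):v+100,max(0,u-100):u+100];b=cv2.resize(b,(400,400))
cv2.imwrite("pics/re2.png",cv2.cvtColor(np.hstack([a,b]),4))
E
```

```text
t 15.47 p [0.5881 0.271  0.16  ] F [1.  0.4 0.7] T [ 0.   -0.02 -0.02] w 0.0499 g 0.0
279 171
```

View pics/re2.png

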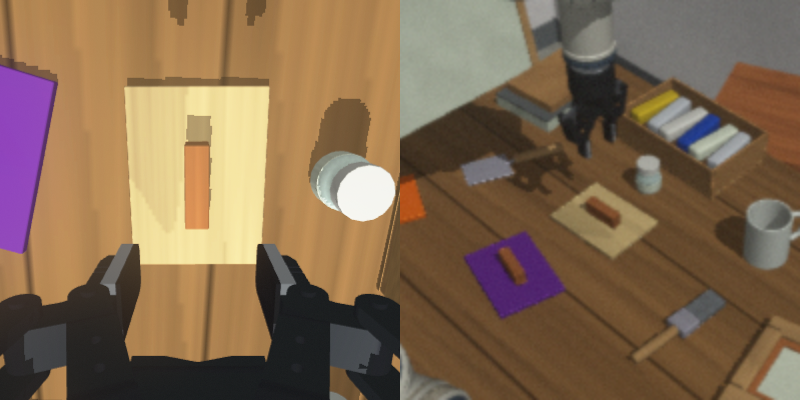

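```bash
python3 - <<'E'
from h import *
s=dict(np.load("pics/res.npz"));c=dict(np.load("pics/re.npz"))
print("tips proj side",w2p(s,[.588,.271,.149]),"seen ~(278,138)")
print("panel ctr seen side",w2p(s,[*Q[:2],.038]), "seen batten top ~(280,176)")
o=get_obs();V=np.array(c["view"]);print(o["position"],-V[:3,:3].T@V[:3,3])
print(o["joint_pos"],kinematics.solve_ik(list(o["position"]),list(o["orientation"])))
t=shot("top","t2");print(w2p(t,[.588,.271,.149]),w2p(t,[.588,.271,.038]))
cv2.imwrite("pics/t2c.png",cv2.cvtColor(cv2.resize(t["frame"][80:280,130:330],(600,600),interpolation=2),4))
E
```

```text
tips proj side [277.92038857 150.04063492] seen ~(278,138)
panel ctr seen side [279.90582846 173.47141658] seen batten top ~(280,176)
[0.58812948 0.27104216 0.1600143 ] [0.5850551  0.33833775 0.31308511]
[ 4.29535357e-01  4.46233803e-01  1.63604069e+00 -1.64626452e-05
  1.05932876e+00  3.77443297e-01] [ 4.29535357e-01  4.46233803e-01  1.63604069e+00 -1.64626452e-05
  1.05932876e+00  3.77443297e-01]
[238.85774918 173.7981294 ] [246.37154097 180.68968239]
```

View pics/t2c.png

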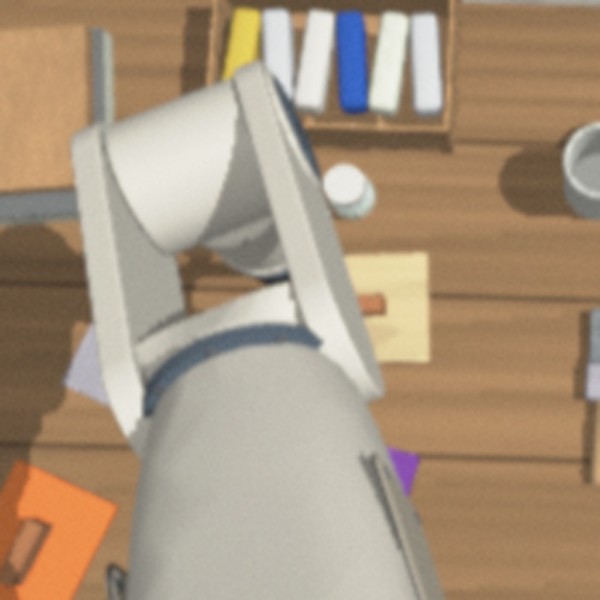

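The wrist view explains the miss. The pad gaps and rows put the fingertips at about z_tool = -16 mm, not +17 mm, and the side view agrees that they sit higher than predicted. The jaws therefore closed above the batten. I'll find the height by light touch on the panel, then grip.

```bash
cat >>h.py <<'E'
def touch(x,y,z0,zmin,thr=3,step=.0015):
    bot.servo_line([x,y,z0],velocity=.08);bot.dwell(.15);f0=get_obs()["wrist_force"][2];z=z0
    while z>zmin:
        z-=step;bot.servo_line([x,y,z],velocity=.03)
        f=np.mean([get_obs()["wrist_force"][2]]);
        if f-f0>thr:
            bot.dwell(.05); f=get_obs()["wrist_force"][2]
            if f-f0>thr: break
    print("touch z",round(z,4),"dF",round(f-f0,1)); return z
E
python3 - <<'E'
from h import *
hand.move_gripper(.036)
z=touch(Q[0],Q[1],.012,-.03);st("touch")
z+=.0035;bot.servo_line([Q[0],Q[1],z],velocity=.03)
hand.move_gripper(.005,60);st("grip")
bot.servo_line([Q[0],Q[1],z+.03],velocity=.06);bot.dwell(.2);st("up")
E
```

```text
touch z -0.003 dF 12.2
touch t 20.51 p [ 0.588   0.2716 -0.0018] F [-4.3 -2.  11.6] T [-0.33  0.66 -0.01] w 0.0357 g 6.2
grip t 21.06 p [5.879e-01 2.716e-01 5.000e-04] F [ 0.1 -0.5  1.9] T [-0.03  0.01  0.02] w 0.0191 g 59.6
up t 21.91 p [0.5876 0.2715 0.0301] F [ 0.7  0.1 -3.3] T [-0.04 -0.05 -0.02] w 0.0189 g 58.9
```

The batten is gripped (19 mm, 59 N) and carried (about 3 N of weight). Carrying it over and lowering under force watch.

```bash
python3 - <<'E'
from h import *
bot.servo_line([Q[0],Q[1],.14],velocity=.15)
bot.reach(fp(0,0,.14),down(FR[2]));bot.servo_line(fp(0,0,.04),velocity=.1);bot.dwell(.2);f0=st("over")["wrist_force"][2]
for z in np.arange(.028,.0085,-.002):
    bot.servo_line(fp(0,0,z),velocity=.03);o=st()
    if o["wrist_force"][2]-f0>8: break
E
```

```text
over t 25.98 p [ 0.5633 -0.2331  0.0406] F [-0.9  0.4 -2.5] T [-0.02  0.01 -0.08] w 0.0187 g 58.8
t 26.52 p [ 0.5628 -0.2328  0.0277] F [ 0.1  1.  -1.9] T [-0.01  0.01  0.01] w 0.0189 g 58.8
t 26.77 p [ 0.5629 -0.2329  0.026 ] F [-0.5  0.3 -2.4] T [ 0.01  0.01 -0.02] w 0.0184 g 58.8
t 27.02 p [ 0.5628 -0.2329  0.0239] F [-0.3  0.5 -2.6] T [-0.04 -0.02 -0.02] w 0.0192 g 58.8
t 27.27 p [ 0.5628 -0.2328  0.0218] F [-0.6 -0.1 -2.4] T [ 0.03  0.04 -0.03] w 0.019 g 58.8
t 27.52 p [ 0.5628 -0.2328  0.0199] F [ 1.1 -0.1 -2.3] T [-0.    0.05 -0.02] w 0.019 g 58.8
t 27.77 p [ 0.5628 -0.2329  0.0179] F [ 1.1  0.2 -3. ] T [-0.03 -0.03 -0.04] w 0.0191 g 58.8
t 28.02 p [ 0.5628 -0.2329  0.0158] F [-0.7 -0.2 -2.2] T [ 0.01  0.03 -0.06] w 0.0193 g 58.8
t 28.27 p [ 0.5628 -0.2329  0.0139] F [ 0.1 -0.2 -3.4] T [-0.02 -0.03  0.01] w 0.0194 g 58.8
t 28.52 p [ 0.5627 -0.2328  0.0118] F [ 0.   0.  -2.7] T [-0.06  0.01  0.04] w 0.0193 g 58.8
t 28.77 p [ 0.5632 -0.233   0.0105] F [-2.   0.3  3.8] T [0.   0.28 0.06] w 0.019 g 59.7
```

The panel seated cleanly, with no side force and the underside at ledge height. Releasing it and looking at it together with the button.

```bash
python3 - <<'E'
from h import *
hand.move_gripper(.05);bot.servo_line(fp(0,0,.07),velocity=.1)
bot.reach(fp(-.06,-.05,.13),down(FR[2]));bot.dwell(.2);c=shot("wrist","seat");st()
u=[w2p(c,fp(*p)) for p in((-.0875,0,.052),(-.06,.08,.02),(-.06,-.08,.02),(.06,.08,.02),(.06,-.08,.02))];print(np.round(u).tolist())
g=c["frame"].copy()
F=lambda L:np.array([w2p(c,fp(*p)).round() for p in L],np.int32)
g=cv2.resize(cv2.cvtColor(g[0:280,170:570],4),None,fx=2,fy=2,interpolation=2)
for p in u: cv2.circle(g,tuple(((p-[170,0])*2).round().astype(int)),2,(0,0,255),-1)
cv2.imwrite("pics/seat2.png",g)
E
```

```text
t 30.65 p [ 0.5164 -0.2946  0.1289] F [0.6 0.2 0.4] T [-0.01 -0.    0.08] w 0.0498 g 0.0
[[274.0, 132.0], [317.0, 7.0], [317.0, 232.0], [496.0, 8.0], [469.0, 232.0]]
```

View pics/seat2.png

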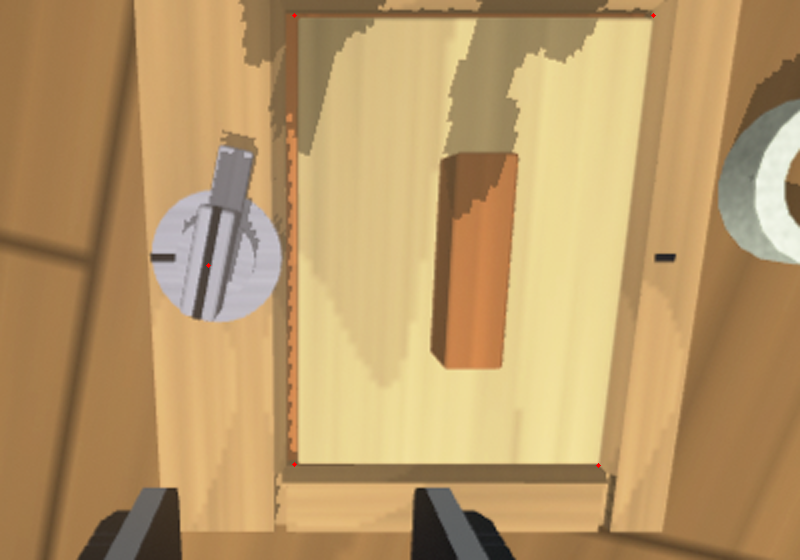

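The panel sits flat, matching the projected corners within a pixel. The slot runs from (212,210) to (204,318) in the crop, and its middle is on the predicted axis. Gripping the wing and turning it.

```bash
python3 - <<'E'
from h import *
c=dict(np.load("pics/seat.npz"))
a,b_=[p2w(c,np.array(p)/2+[170,0],.052) for p in((212,210),(204,318))];d=(a-b_)[:2]
b=FR[2]+np.pi/2-np.arctan2(d[1],d[0]);m=(a+b_)/2;print("b",b,"mid",m,fp(-.0875,0,.052),"len",np.linalg.norm(d))
hand.move_gripper(.04)
P=lambda z:fp(-.0875,0,z)
bot.reach(P(.09),down(FR[2]-b));
bot.servo_line(P(.04),velocity=.1);f0=st()["wrist_force"][2]
for z in(.034,.028,.024):
    bot.servo_line(P(z),velocity=.05);o=st()
    if o["wrist_force"][2]-f0>4: bot.servo_line(P(z+.002),velocity=.05);break
hand.move_gripper(.002,40);o=st("grip")
if o["gripper_width"]>.009:
    z=o["position"][2]
    for k in np.linspace(b,np.pi/2,8)[1:]:
        bot.servo_line(P(z),down(FR[2]-k),velocity=.1);st(round(k,2))
    bot.dwell(.3);o=st("end");t=R.from_quat(o["orientation"]).as_matrix()[:,1];print("closing angle",np.arctan2(t[1],t[0])-FR[2])
E
```

```text
b 0.10617587074538726 mid [ 0.47787169 -0.2536496   0.052     ] [np.float64(0.4778850997474665), np.float64(-0.25360547596776734), np.float64(0.052)] len 0.034348524111797896
t 31.94 p [ 0.4784 -0.2539  0.0403] F [-0.1 -0.   0.3] T [-0.01 -0.05  0.01] w 0.0402 g 0.0
t 32.21 p [ 0.4779 -0.2536  0.0341] F [-0.1  0.6 -0.1] T [-0.02  0.03 -0.01] w 0.0401 g 0.0
t 32.48 p [ 0.4776 -0.2534  0.0277] F [-0.1 -0.4  0.3] T [-0.08  0.01 -0.02] w 0.0401 g 0.0
t 32.73 p [ 0.4777 -0.2535  0.0237] F [ 0.7  0.3 -0.9] T [ 0.01 -0.03  0.03] w 0.0398 g 0.0
grip t 33.08 p [ 0.4767 -0.2539  0.0242] F [-5.1 -3.4  4.4] T [-0.57  0.95 -0.06] w 0.011 g 40.3
0.32 t 33.44 p [ 0.4767 -0.2539  0.0242] F [-5.7 -4.6  2.3] T [-0.69  0.87 -0.07] w 0.0111 g 40.1
0.52 t 33.8 p [ 0.4767 -0.2539  0.0242] F [-5.6 -3.4  2.9] T [-0.63  0.95 -0.04] w 0.0109 g 40.1
0.73 t 34.16 p [ 0.4766 -0.2539  0.0242] F [-4.9 -4.5  2.1] T [-0.66  0.86 -0.04] w 0.011 g 40.1
0.94 t 34.52 p [ 0.4767 -0.2538  0.0242] F [-4.7 -2.6  2. ] T [-0.42  0.8  -0.03] w 0.0108 g 39.9
1.15 t 34.88 p [ 0.4767 -0.2538  0.0242] F [-5.9 -4.4  1.9] T [-0.48  0.76 -0.01] w 0.0108 g 39.9
1.36 t 35.23 p [ 0.4767 -0.2538  0.0242] F [-6.3 -3.   3.1] T [-0.51  0.78 -0.03] w 0.0109 g 39.9
1.57 t 35.59 p [ 0.4767 -0.2538  0.0242] F [-5.1 -2.3  2.5] T [-0.54  0.77 -0.02] w 0.0111 g 39.9
end t 35.89 p [ 0.4767 -0.2538  0.0242] F [-4.9 -2.2  2.5] T [-0.48  0.78 -0.05] w 0.0115 g 39.9
closing angle -1.570559375228278
```

```bash
python3 - <<'E'
from h import *
P=get_obs()["position"]
hand.move_gripper(.035);bot.servo_line([P[0],P[1],.1],velocity=.15)
bot.reach(fp(-.06,-.05,.13),down(FR[2]));bot.dwell(.2);c=shot("wrist","turned");st()
cv2.imwrite("pics/turned2.png",cv2.resize(cv2.cvtColor(c["frame"][0:280,170:570],4),None,fx=2,fy=2,interpolation=2))
print(w2p(c,fp(-.0875,0,.052)),[w2p(c,fp(-.0875+s,0,.052)).round(1) for s in(-.018,.018)],w2p(c,fp(-.0495,0,.028)).round(1))
E
```

```text
t 38.58 p [ 0.5163 -0.2956  0.1299] F [-0.8  0.  -1.2] T [-0.02 -0.04 -0.03] w 0.0353 g 0.0
[274.12524109 130.74122032] [array([246.2, 130.7]), array([302.1, 130.7])] [331.7 128.1]
```

View pics/turned2.png

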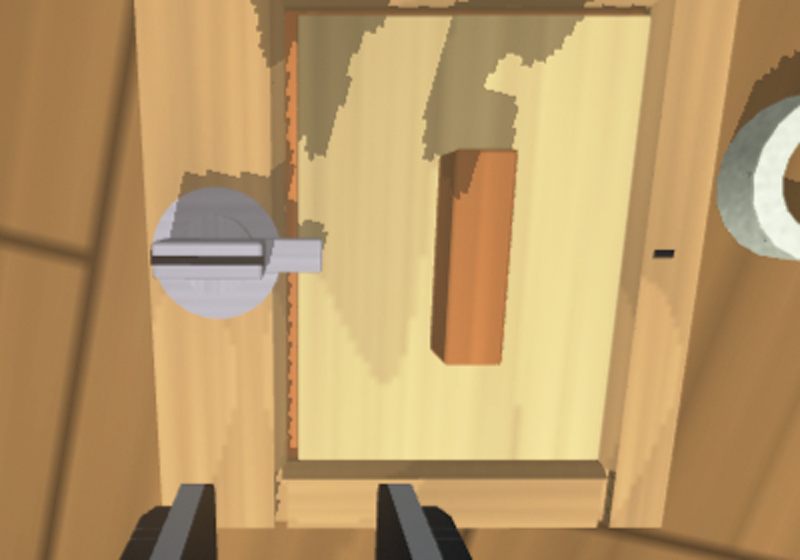

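The slot now lies level at row 260, in line with the notches, and the tongue reaches (322,255) over the panel edge. Pressing the batten's centre down with the closed fingers to about 15 N.

```bash
python3 - <<'E'
from h import *
hand.move_gripper(.0,40)
bot.reach(fp(0,0,.09),down(FR[2]+0));bot.servo_line(fp(0,0,.05),velocity=.1);bot.dwell(.3)
fz=lambda n=8:np.mean([(bot.dwell(.02),get_obs()["wrist_force"][2])[1] for _ in range(n)])
f0=fz();z=.05;print("f0",f0)
while z>.02 and get_obs()["time_s"]<58:
    f=fz(3)-f0
    if f>2: break
    z-=.001;bot.servo_line(fp(0,0,z),velocity=.03)
print("contact",z,f)
for _ in range(25):
    f=fz(4)-f0
    if 13.5<f<16.5: break
    z-=np.clip((15-f)/15*.001,-.0006,.0006);bot.servo_line(fp(0,0,z),velocity=.03)
bot.dwell(.5);print(z,f,"final",fz(10)-f0);st()
E
```

```text
f0 0.07054517770338274
contact 0.03699999999999999 5.024365087539278
0.036177482544011735 13.843631456516357 final 13.879701692575539
t 45.76 p [ 0.5631 -0.233   0.0373] F [-3.5  1.7 13.9] T [0.34 0.64 0.02] w -0.0001 g 6.9
```

Steady at 13.9 N; handing in.

```bash
python3 -c "
from workcell import *
print(hand_in())"
```

```text
the job is handed in; nothing more can be done
None
```

The panel is seated flat in the pocket, the turn-button is in line with the index notches with its tongue over the panel's edge, and I handed in with the gripper pressing the batten at a steady 13.9 N at about 46 s; the first grasp closed above the batten without touching it because the fingertips sit higher than stated.

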